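# Lock the service panel of a chromatography pump unit

## Task

The service panel on top of the cream-coloured pump unit has been swung shut but not fastened, so it rests slightly proud on its springy seal. Set a fingertip in the slot of each of its two quarter-turn fasteners and turn it clockwise as far as it goes, so that both are locked and the panel is held down flush, then move clear. Do not pull the panel up, and leave the bottle, the jar and the syringe standing and lying where they are.

Things in the scene. Friction and masses are not known exactly. Their poses are not given: they have to be found in the camera images.
- unit: bench pump unit: fixed cream case 280 (x) by 340 (y) by 125 mm high, origin under its centre, +x away from the robot at zero yaw. Round pump heads stick out 44 mm from its -x face. The panel lies in its top. Fastener axes at x = -76, y = +90 (left) and -90 mm (right). Behind the panel (x 73 to 140) is a flat deck, level with the top
- panel (a joint): hinge angle, rad, of the cream panel, 186 by 288 by 4 mm, hinged along its far edge (unit x = 70 mm), free edge towards the robot. 0 = flush with the case, grows as the free edge rises. Unfastened it rests at 0.027 (4 mm proud at the fasteners); about 7 N on the fasteners presses it flush, and the seal pushes it up again when let go. Locked: about 0.003
- panel_edge (a point): middle of the panel's free (robot-side) edge, on its upper face; axes as the panel's
- fastener_left_slot (a point): centre of the slot's mouth on the left fastener (unit's +y side). The fastener: a grey plastic disc 60 mm across, face 1 mm above the panel's, in a thin metal ring. Its one slot is 48 mm long, 20 wide, 9 deep, closed at the ends, with upright walls and flat floor. The point turns with the disc: z out of the panel (about up), y along the slot
- fastener_left (a joint): turn of the left fastener, rad: 0 unlocked, slot parallel to the hinge; grows CLOCKWISE from above to a hard stop at 1.571, locked, slot square to the hinge, pointing at the index bar by the ring. Starts at 0 to 0.35. Friction 0.04 N m; from 0.45 to 1.2 a hidden cam pulls the panel down (0.1 N m, less if it is pressed down), then runs level; stays where left
- fastener_right_slot (a point): centre of the slot's mouth on the right fastener (unit's -y side). The fastener: a grey plastic disc 60 mm across, face 1 mm above the panel's, in a thin metal ring. Its one slot is 48 mm long, 20 wide, 9 deep, closed at the ends, with upright walls and flat floor. The point turns with the disc: z out of the panel (about up), y along the slot
- fastener_right (a joint): turn of the right fastener, rad: 0 unlocked, slot parallel to the hinge; grows CLOCKWISE from above to a hard stop at 1.571, locked, slot square to the hinge, pointing at the index bar by the ring. Starts at 0 to 0.35. Friction 0.04 N m; from 0.45 to 1.2 a hidden cam pulls the panel down (0.1 N m, less if it is pressed down), then runs level; stays where left
- bottle: closed brown glass bottle with a white cap, 64 mm in diameter and 135 mm high, 0.4 kg, standing on the bench close beside the unit, left or right; origin under its centre
- jar: small closed glass jar with a black lid, 48 mm in diameter and 55 mm high, 0.12 kg, standing on the deck behind the panel; origin under its centre
- syringe: plastic syringe about 155 mm long, 36 mm over its flange and 24 mm high, 0.03 kg, lying on the bench close beside the unit on the other side from the bottle; origin under the middle of its length, x towards its tip

How it is judged:
By the outcome, as a careful person would: the job done as asked, in the order asked, and still so for the second after the job is handed in, with the robot touching nothing.
It also fails if it takes over 58 s, if anything falls off the work surface, if the arm or the gripper's body presses on something with over 40 N, if the wrist force passes 120 N, or if a joint passes its speed limit or range.

## Robot

A 6-joint arm with a two-finger parallel gripper is mounted at the origin on the work surface. World frame = base frame: x ahead of the robot, y to its left, z up, the work surface at z = 0. Lengths are in m, angles in rad, forces in N, time in s.
With the tool pointing down it reaches from about 0.275 to 0.85 m from the base axis. Payload 5.2 kg.
Tool frame: the origin (TCP) lies on the front face of the gripper's body, between the roots of the fingers; the fingertips stand 73 mm ahead of it and the grasp point (between the pads) lies 54 mm ahead of it; z points along the fingers, y is the direction in which the jaws open and shut (so a half turn about z gives the same grasp; the last joint's range is limited). The gripper opens to 85 mm and grips with 20 to 120 N. Pads are 22 mm wide; open, the fingers measure 114 mm over their backs; the gripper's body (76 mm by 85 mm) begins 54 mm behind the grasp point. The pads swing forward as they close: fully open they stand 13 mm farther back than shut.
Start: joints at [1.086, 0.259, 1.535, -0, 1.348, -0.203], TCP at [0.153, 0.528, 0.304] pointing down, gripper open.
Joint ranges: [-3.14, 3.14], [-0.91, 2.08], [0.19, 2.58], [-1.22, 4.36], [0.22, 2.71], [-3.12, 3.12]. Speed limits (rad/s): [2.57, 2.57, 3.14, 3.14, 3.14, 3.14].

## Interface

Orientations are given as a unit quaternion [w, x, y, z].
In Python, from cell import manip, capture, camera_model gives the robot as it stands. The module is installed in compiled form; this text tells all that it offers.
- The arm moves only by the tool step_arm, never from a script. Its argument "series" is a list of rows, each a list of 3 entries, a list of its own where there are three numbers: the opening, from 0 (shut) to 1 (fully open), then the shift along the tool's x, y, z as a fraction of full scale, then the turn, a rotation vector about the tool's x, y, z as a fraction of full scale. In form: [[fingers, [dx, dy, dz], [wx, wy, wz]], ...]. A call has exactly 8 rows; each row shifts and turns the commanded pose from where the row before left it, along the tool's axes as they then stand; what a row does not reach is not made up. Full scale, the value 1, is 1 m for a shift and 180 degrees for a turn. A row lasts 1/10 s, in which the tool goes at most 50 mm and 8.59 degrees, less where a joint would pass 70% of its speed; a pose out of reach is approached as far as the arm can. A call with a number of a shift or a turn outside -1 to 1 is refused whole. A call with a gripper value outside its range is refused whole. The fingers move at their own pace and stop on an object; the grip force is fixed at half the most. Time passes only in rows, so rows that do not move let the fingers close, or fill a call up. It gives the time, the measured TCP pose, the force and the opening at its end, in the units of the state.
- manip.sense(): the state, without advancing time (a new reading comes with each control period).
- capture(name): name is "scene" or "top" or "wrist"; returns (picture, depth): 480x640x3 uint8, blue, green, red; 480x640 float32, m along the optical axis (not along the pixel's ray), 0 where there is no reading.
- camera_model(name): a dict with "mtx" (3x3 intrinsics, pixels), "world_from_camera" (4x4, takes a point from camera to world coordinates); the wrist camera has in their place "mount" (4x4, takes a point from camera to tool coordinates, whose origin is the TCP and whose axes are the flange's). Camera axes: x right, y down, z forward; pixel columns grow to the right and rows downward; lengths in m; the calibration is good to about 2 mm. A picture is of the moment at which its call begins: read the wrist's pose just before it. camera_model takes no time and is no camera call.
- manip.hand_in(): hands the job in, once; it reports no verdict.
The state is a dict: "time": time; "q": joint angles; "joint_velocities": joint speeds; "joint_efforts": joint torques, N m; "tcp_pos": TCP position; "tool_rot": TCP orientation; "force": force on the tool from outside, world axes, zero at the start; "moment": the same for the moment, N m; "grip_width": finger opening in m.
Only numpy, scipy, OpenCV 4.12 (cv2) and the standard library are available. Lean on these libraries where they do the work, as an engineer would, in place of code of your own. Each camera call takes 0.05 s, during which the arm holds its last target.

## Working session

There is one attempt and no reset: what is moved stays moved. The work goes in short steps, Python scripts to look and compute and a tool call to move; the robot and the scene stay as the last step left them, time stands still between calls to the robot, and variables do not carry over. Pictures are saved under pics/ and viewed, and the job is handed in when it is done.

Besides the shell and the picture viewer there is one more tool, called after ">>>" as name([rows], argument=value, ...), one row to a line, values as JSON. step_arm: Moves the arm, as the interface text tells. Shift numbers are shares of 1 m and turn numbers shares of 180 degrees, none past 1 either way. Its arguments: {"type":"object","properties":{"series":{"type":"array","items":{"type":"array"}}},"required":["series"]}

```bash
mkdir -p pics
python3 - <<'E'
from cell import manip, capture, camera_model
import cv2, numpy as np
s=manip.sense(); print({k:np.round(v,3) for k,v in s.items()})
for n in ["scene","top","wrist"]:
    im,d=capture(n); cv2.imwrite(f"pics/{n}0.png",im); np.save(f"pics/{n}0.npy",d)
    m=camera_model(n); print(n,{k:np.round(v,4).tolist() for k,v in m.items()})
E
```

```text
{'time': np.float64(0.0), 'q': array([ 1.086,  0.259,  1.536, -0.   ,  1.348, -0.203]), 'joint_velocities': array([-0.001, -0.   ,  0.   , -0.001,  0.001, -0.002]), 'joint_efforts': array([ 0.0000e+00, -4.4603e+01, -2.9057e+01, -0.0000e+00,  1.2000e-02,
       -0.0000e+00]), 'tcp_pos': array([0.153, 0.528, 0.303]), 'tool_rot': array([-0.   ,  0.14 ,  0.99 , -0.001]), 'force': array([-0.376, -0.03 ,  0.554]), 'moment': array([-0.013,  0.066, -0.01 ]), 'grip_width': np.float64(0.085)}
scene {'mtx': [[489.1174, 0.0, 312.7264], [0.0, 489.1174, 244.0029], [0.0, 0.0, 1.0]], 'world_from_camera': [[-0.7835, 0.465, -0.4123, 1.0342], [0.6213, 0.572, -0.5356, 0.5504], [-0.0132, -0.6757, -0.737, 0.8165], [0.0, 0.0, 0.0, 1.0]]}
top {'mtx': [[593.3547, 0.0, 320.4705], [0.0, 593.3547, 239.0317], [0.0, 0.0, 1.0]], 'world_from_camera': [[-0.1146, -0.9728, 0.2015, 0.357], [-0.9934, 0.1133, -0.018, 0.0327], [-0.0054, -0.2022, -0.9793, 1.3811], [0.0, 0.0, 0.0, 1.0]]}
wrist {'mtx': [[419.9168, 0.0, 317.8016], [0.0, 419.9168, 240.9437], [0.0, 0.0, 1.0]], 'mount': [[-0.0007, -0.9512, -0.3087, 0.0784], [1.0, -0.0003, -0.0015, 0.0002], [0.0013, -0.3087, 0.9512, -0.0695], [0.0, 0.0, 0.0, 1.0]]}
```

View pics/top0.png

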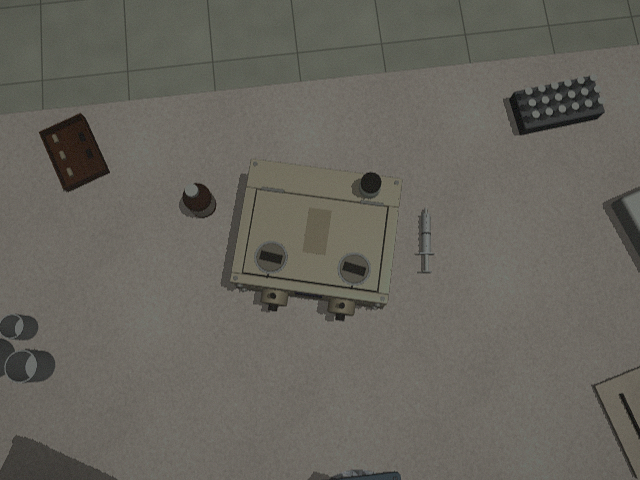

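View pics/scene0.png

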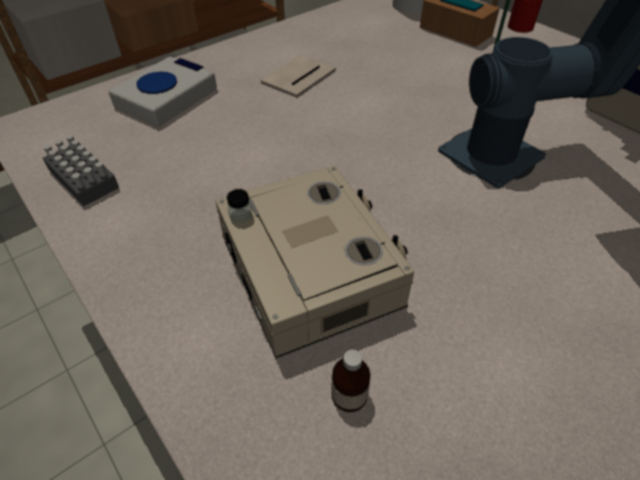

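View pics/wrist0.png

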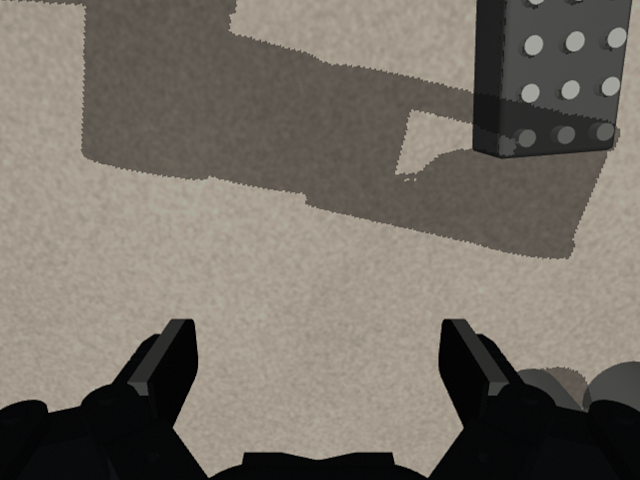

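The top view shows the left fastener at about (271,257) and the right at about (354,268), with dark slots close to parallel with the hinge. The bottle is on the left at (198,198), the jar at (371,183) and the syringe on the right at (425,240).

```bash
cat > h.py <<'E'
from cell import manip, capture, camera_model
import cv2, numpy as np
from scipy.spatial.transform import Rotation as R
def ray_plane(px,K,T,z):
    d=T[:3,:3]@np.linalg.solve(K,np.array([px[0],px[1],1.]))
    o=T[:3,3]; return o+d*(z-o[2])/d[2]
def tool():
    s=manip.sense(); T=np.eye(4); w,x,y,zz=s['tool_rot']
    T[:3,:3]=R.from_quat([x,y,zz,w]).as_matrix(); T[:3,3]=s['tcp_pos']; return s,T
E
python3 - <<'E'
from h import *
for n,boxes in [("top",{'L':(250,238,295,275),'R':(335,250,380,287)}),("scene",{'L':(345,236,382,264),'R':(310,182,340,204)})]:
    im=cv2.imread(f"pics/{n}0.png"); d=np.load(f"pics/{n}0.npy"); m=camera_model(n); K=np.array(m['mtx']);T=np.array(m['world_from_camera'])
    g=cv2.cvtColor(im,cv2.COLOR_BGR2GRAY)
    for k,(a,b,c,e) in boxes.items():
        mk=(g[b:e,a:c]<45).astype(np.uint8)
        cs,_=cv2.findContours(mk,cv2.RETR_EXTERNAL,cv2.CHAIN_APPROX_NONE)
        ct=max(cs,key=cv2.contourArea)+np.array([a,b])
        P=np.array([ray_plane(p[0],K,T,.129)[:2] for p in ct])*1000
        r=cv2.minAreaRect(P.astype(np.float32)); print(n,k,r,cv2.minAreaRect(ct)[0])
        u,v=map(int,cv2.minAreaRect(ct)[0]); 
        # depth of face nearby
        for du,dv in [(0,0),(0,-9),(0,9)]:
            z=d[v+dv,u+du]; print((T@np.r_[z*np.linalg.solve(K,[u+du,v+dv,1]),1])[:3].round(4))
    # unit corners
    if n=="top":
        for p in [(250,160),(401,180),(384,304),(233,284)]: print(p,ray_plane(p,K,T,.125).round(3))
        cv2.imwrite("pics/topcrop.png",cv2.resize(im[140:330,170:450],None,fx=2.8,fy=2.8,interpolation=cv2.INTER_CUBIC))
E
```

```text
top L ((588.7186279296875, 120.29884338378906), (46.664154052734375, 17.823894500732422), 69.22061157226562) (270.5882568359375, 256.6470947265625)
[0.592  0.1221 0.1197]
[0.61   0.1196 0.1283]
[0.5707 0.1233 0.1301]
top R ((543.3080444335938, -53.42616271972656), (46.9023551940918, 17.773283004760742), 66.47350311279297) (353.7339782714844, 268.2201843261719)
[ 0.5462 -0.0529  0.1142]
[ 0.5635 -0.0545  0.1279]
[ 0.5244 -0.0493  0.1315]
(250, 160) [0.812 0.145 0.125]
(401, 180) [ 0.727 -0.182  0.125]
(384, 304) [ 0.461 -0.108  0.125]
(233, 284) [0.54  0.206 0.125]
scene L ((585.5980224609375, 123.78321838378906), (44.008235931396484, 17.71795082092285), 69.74031066894531) (363.5000305175781, 250.5)
[0.579  0.1161 0.1187]
[0.5699 0.1052 0.1287]
[0.595  0.1336 0.1198]
scene R ((539.9999389648438, -50.805503845214844), (43.084434509277344, 17.818679809570312), 65.96615600585938) (323.5517578125, 192.3793182373047)
[ 0.5326 -0.0615  0.1185]
[ 0.5222 -0.0743  0.1296]
[ 0.5562 -0.0327  0.1265]
```

View pics/topcrop.png

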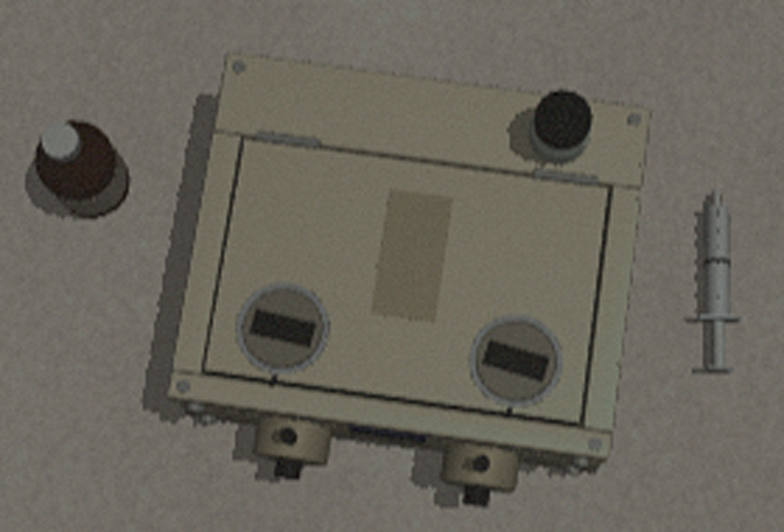

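Both views agree within about 3 mm: the left fastener is near (0.587, 0.122) and the right near (0.542, -0.052). The slots are already turned about 6° and 9°. I'll move over the left one while shutting the fingers.

>>> step_arm([
  [0, [-0.033, -0.017, 0], [0, 0, 0]],
  [0, [-0.033, -0.017, 0], [0, 0, 0]],
  [0, [-0.033, -0.017, 0], [0, 0, 0]],
  [0, [-0.033, -0.017, 0], [0, 0, 0]],
  [0, [-0.033, -0.017, 0], [0, 0, 0]],
  [0, [-0.033, -0.017, 0], [0, 0, 0]],
  [0, [-0.033, -0.017, 0], [0, 0, 0]],
  [0, [-0.033, -0.017, 0], [0, 0, 0]],
])

```text
time: 0.95
tcp_pos: [0.3695, 0.323, 0.3037]
tool_rot: [-0.0, 0.14, 0.99, -0.0]
force: [1.1, -0.2, 0.3]
grip_width: 0.0001
```

>>> step_arm([
  [0, [-0.033, -0.017, 0], [0, 0, 0]],
  [0, [-0.033, -0.017, 0], [0, 0, 0]],
  [0, [-0.033, -0.017, 0], [0, 0, 0]],
  [0, [-0.033, -0.017, 0], [0, 0, 0]],
  [0, [-0.033, -0.017, 0], [0, 0, 0]],
  [0, [-0.033, -0.017, 0], [0, 0, 0]],
  [0, [-0.033, -0.017, 0], [0, 0, 0]],
  [0, [0, 0, 0], [0, 0, 0]],
])

```text
time: 1.75
tcp_pos: [0.5604, 0.1423, 0.3031]
tool_rot: [0.0, 0.142, 0.99, -0.001]
force: [-0.5, 0.7, -0.2]
grip_width: 0.0002
```

Run:
```python
from h import *
s,T=tool(); print(s['time'],s['tcp_pos'],T[:3,:3].round(3),s['q'].round(3),s['force'],s['grip_width'])
im,d=capture("wrist"); cv2.imwrite("pics/w1.png",im); np.save("pics/w1.npy",d)
m=camera_model("wrist"); K=np.array(m['mtx']);M=np.array(m['mount'])
v,u=np.mgrid[0:480,0:640]
P=np.stack([(u-K[0,2])/K[0,0]*d,(v-K[1,2])/K[1,1]*d,d],-1)@M[:3,:3].T+M[:3,3]
np.save("pics/w1P.npy",P)
sel=(d>0)&(P[...,2]>0.0)&(P[...,2]<0.08)&(abs(P[...,0])<.03)
for z in np.arange(0.03,.08,.005):
    q=P[sel&(abs(P[...,2]-z)<.0025)]
    if len(q): print(z.round(3),len(q),q.min(0).round(4),q.max(0).round(4))
```

```text
1.75 [0.56037261 0.14226911 0.3030788 ] [[-0.959  0.282  0.001]
 [ 0.282  0.959 -0.001]
 [-0.001 -0.001 -1.   ]] [ 0.057  0.31   1.467 -0.002  1.364 -1.228] [-0.53103     0.72941245 -0.21433969] 0.00021371306262803983
0.03 1217 [-0.008  -0.0295  0.0275] [0.0138 0.0304 0.0325]
0.035 1155 [-0.0121 -0.0167  0.0325] [0.0123 0.0166 0.0375]
0.04 496 [ 0.0056 -0.0136  0.0375] [0.0117 0.0135 0.0425]
0.045 723 [ 0.0055 -0.0136  0.0425] [0.0114 0.0136 0.0475]
0.05 637 [ 0.0055 -0.0137  0.0475] [0.0115 0.0135 0.0525]
0.055 613 [ 0.0052 -0.0137  0.0525] [0.0114 0.0135 0.0575]
0.06 538 [ 0.0052 -0.0137  0.0575] [0.0113 0.0134 0.0625]
0.065 393 [ 0.0058 -0.013   0.0625] [0.0113 0.0129 0.0675]
0.07 86 [ 0.0097 -0.0065  0.0675] [0.0107 0.0062 0.0705]
```

View pics/w1.png

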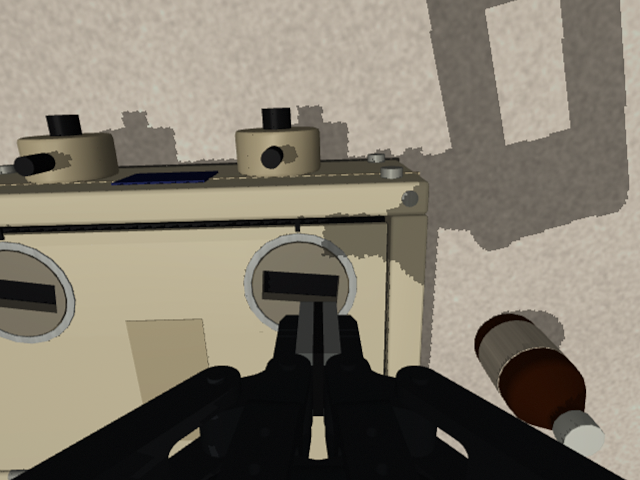

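The left slot is visible at about (300,287) and the shut fingertips at about (318,305). The thin pads look like they extend past the black backing, so I'll measure that profile.

Run:
```python
import numpy as np,cv2
P=np.load("pics/w1P.npy"); im=cv2.imread("pics/w1.png")
s=P[280:350,260:380].reshape(-1,3)
s=s[(s[:,2]>.03)&(s[:,2]<.08)]
for y in np.arange(-15,16,1)/1000:
    q=s[abs(s[:,1]-y)<.0006]
    if len(q): i=q[:,2].argmax(); print(y,len(q),q[i].round(4), q[:,2].min().round(4))
cv2.imwrite("pics/w1c.png",cv2.resize(im[230:430,220:420],None,fx=3,fy=3,interpolation=cv2.INTER_NEAREST))
```

```text
-0.014 25 [ 0.0062 -0.0136  0.062 ] 0.0437
-0.013 113 [ 0.0064 -0.0124  0.0646] 0.0436
-0.012 125 [ 0.0064 -0.0118  0.0661] 0.0431
-0.011 126 [ 0.006  -0.0111  0.0668] 0.0429
-0.01 123 [ 0.0062 -0.0104  0.0665] 0.0436
-0.009 128 [ 0.0061 -0.009   0.0667] 0.0434
-0.008 123 [ 0.0061 -0.0079  0.0665] 0.0436
-0.007 97 [ 0.0098 -0.0065  0.0705] 0.0376
-0.006 179 [ 0.0098 -0.0065  0.0705] 0.0367
-0.005 180 [ 0.0103 -0.005   0.0694] 0.0367
-0.004 185 [ 0.0101 -0.004   0.0698] 0.0371
-0.003 183 [ 0.0103 -0.0036  0.0695] 0.037
-0.002 177 [ 0.01   -0.0021  0.07  ] 0.037
-0.001 179 [ 0.0102 -0.0007  0.0696] 0.0369
0.0 182 [ 0.0104 -0.0003  0.0693] 0.0371
0.001 191 [0.01   0.0008 0.0693] 0.0371
0.002 181 [0.01   0.0023 0.0701] 0.0374
0.003 180 [0.0103 0.0034 0.0695] 0.0372
0.004 181 [0.0103 0.0037 0.0693] 0.0369
0.005 177 [0.0102 0.0052 0.0697] 0.0369
0.006 170 [0.0103 0.0059 0.0695] 0.037
0.007 92 [0.0061 0.0073 0.0665] 0.037
0.008 126 [0.0063 0.0076 0.0662] 0.0433
0.009 125 [0.0058 0.0095 0.0672] 0.0431
0.01 128 [0.0058 0.0095 0.0672] 0.0429
0.011 127 [0.006  0.0106 0.0668] 0.0429
0.012 117 [0.0063 0.0116 0.0655] 0.0436
0.013 102 [0.0059 0.0129 0.0639] 0.0431
0.014 12 [0.0065 0.0134 0.0586] 0.0446
```

View pics/w1c.png

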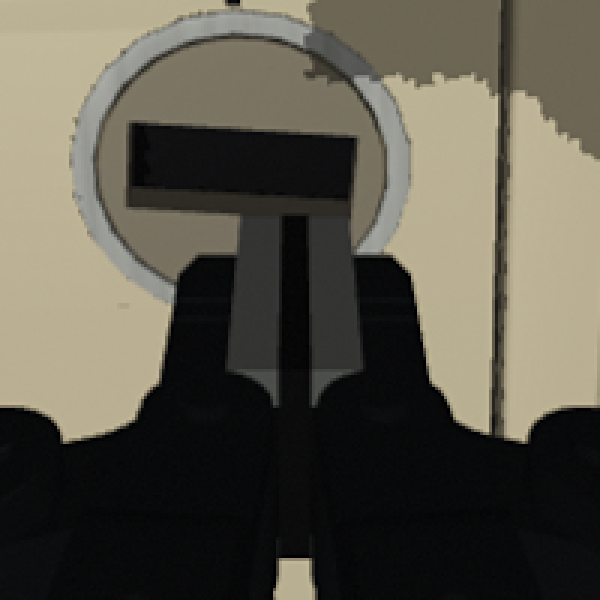

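Run:
```python
from h import *
s,T=tool(); m=camera_model("wrist"); K=np.array(m['mtx']);W=T@np.array(m['mount'])
c=[(130,122),(357,137),(350,215),(127,207)]
P=np.array([ray_plane((220+x/3,230+y/3),K,W,.130)[:2] for x,y in c])
print(P.round(4),P.mean(0))
for a,b in [(0,1),(3,2),(0,3),(1,2)]:
    v=P[b]-P[a]; print(np.linalg.norm(v),np.degrees(np.arctan2(v[1],v[0])))
# ring ellipse outer: extremes
ring=[(70,160),(412,160),(240,10)]
Q=np.array([ray_plane((220+x/3,230+y/3),K,W,.129)[:2] for x,y in ring])
A=np.c_[2*Q,np.ones(3)]; sol=np.linalg.solve(A,(Q**2).sum(1)); print("ring",sol[:2],np.sqrt(sol[2]+sol[0]**2+sol[1]**2))
cen=P.mean(0); d=np.r_[cen,0]-np.r_[T[:2,3],0]; print("to go tool", (T[:3,:3].T@d).round(4))
```

```text
[[0.5679 0.1057]
 [0.5843 0.1499]
 [0.6011 0.1437]
 [0.586  0.0989]] [0.58483919 0.12453106]
0.04719572958929078 69.58771446709362
0.047315723164619856 71.40915537638715
0.019428630871759736 -20.539886754468107
0.017924740341436842 -20.24345471279917
ring [0.58591436 0.12416383] 0.0360672289668137
to go tool [-0.0305 -0.0112 -0.    ]
```

>>> step_arm([
  [0, [-0.0303, -0.0112, 0], [0, 0, 0]],
  [0, [0, 0, 0.007], [0, 0, 0.0433]],
  [0, [0, 0, 0.007], [0, 0, 0.0433]],
  [0, [0, 0, 0.007], [0, 0, 0.0433]],
  [0, [0, 0, 0.007], [0, 0, 0.0433]],
  [0, [0, 0, 0.007], [0, 0, 0.0433]],
  [0, [0, 0, 0.007], [0, 0, 0.0433]],
  [0, [0, 0, 0.007], [0, 0, 0.0433]],
])

```text
time: 2.6
tcp_pos: [0.5824, 0.1277, 0.2545]
tool_rot: [-0.001, 0.58, 0.814, -0.0]
force: [0.4, -0.0, 0.2]
grip_width: 0.0002
```

>>> step_arm([
  [0, [0, 0, 0.007], [0, 0, 0.0433]],
  [0, [0, 0, 0.007], [0, 0, 0.0433]],
  [0, [0, 0, 0.007], [0, 0, 0.0433]],
  [0, [0, 0, 0.007], [0, 0, 0.0433]],
  [0, [0, 0, 0.007], [0, 0, 0.0433]],
  [0, [0, 0, 0], [0, 0, 0]],
  [0, [0, 0, 0], [0, 0, 0]],
  [0, [0, 0, 0], [0, 0, 0]],
])

```text
time: 3.4
tcp_pos: [0.5834, 0.127, 0.2204]
tool_rot: [0.0, 0.817, 0.577, 0.0]
force: [-0.3, -0.1, 0.8]
grip_width: 0.0001
```

Run:
```python
from h import *
s,T=tool(); print(s['time'],s['tcp_pos'],T[:3,:3].round(3),s['q'].round(3),s['force'],s['moment'])
print(np.degrees(np.arctan2(T[1,0],T[0,0])))
im,d=capture("wrist"); cv2.imwrite("pics/w2.png",im); np.save("pics/w2.npy",d)
```

```text
3.4 [0.58336896 0.12700863 0.22038342] [[ 0.334  0.943  0.001]
 [ 0.943 -0.334  0.   ]
 [ 0.     0.    -1.   ]] [0.028 0.407 1.535 0.    1.199 0.368] [-0.28327107 -0.14036355  0.77533249] [ 0.02280734 -0.01673056  0.0011036 ]
70.5124724263778
```

View pics/w2.png

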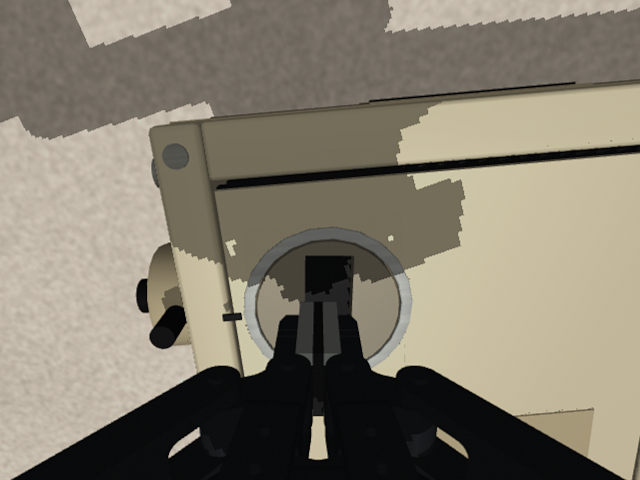

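Slot mouth spans columns 305–352 at row 256, so the slot centre is about 10 px right of the tip centre (318). That fits the measured 4–5 mm pose shortfall. I'll correct it and descend.

Run:
```python
from h import *
s,T=tool(); m=camera_model("wrist"); K=np.array(m['mtx']);W=T@np.array(m['mount'])
im=cv2.imread("pics/w2.png")
cv2.imwrite("pics/w2c.png",cv2.resize(im[210:390,230:430],None,fx=3,fy=3,interpolation=cv2.INTER_NEAREST))
for p in [(305,256),(353,256),(248,295),(412,295),(328,226),(222,317),(242,317)]:
    w=ray_plane(p,K,W,.130); print(p,w.round(4),(T[:3,:3].T@(w-T[:3,3])).round(4))
```

```text
(305, 256) [0.5862 0.148  0.13  ] [ 0.0208 -0.0045  0.0905]
(353, 256) [0.6046 0.1415 0.13  ] [0.0208 0.0149 0.0905]
(248, 295) [0.5578 0.1397 0.13  ] [ 0.0035 -0.0285  0.0904]
(412, 295) [0.6224 0.1167 0.13  ] [0.0034 0.04   0.0905]
(328, 226) [0.5992 0.1568 0.13  ] [0.0335 0.0047 0.0905]
(222, 317) [0.5435 0.1339 0.13  ] [-0.0067 -0.0401  0.0904]
(242, 317) [0.5515 0.1311 0.13  ] [-0.0068 -0.0316  0.0904]
```

View pics/w2c.png

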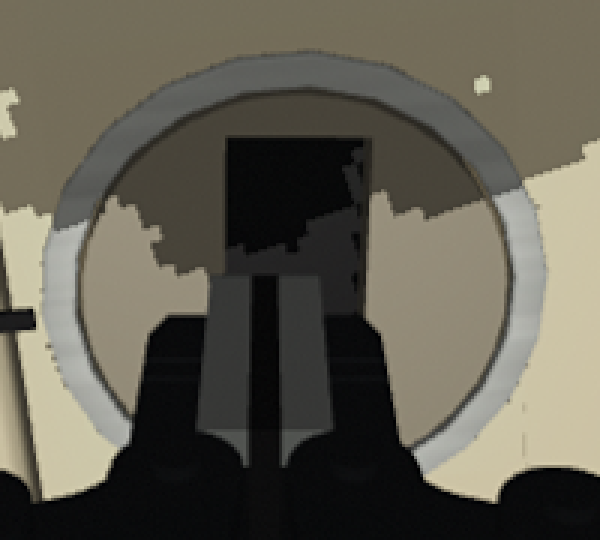

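>>> step_arm([
  [0, [-0.003, 0.005, 0], [0, 0, 0]],
  [0, [0, 0, 0], [0, 0, 0]],
  [0, [0, 0, 0.005], [0, 0, 0]],
  [0, [0, 0, 0.005], [0, 0, 0]],
  [0, [0, 0, 0.004], [0, 0, 0]],
  [0, [0, 0, 0.003], [0, 0, 0]],
  [0, [0, 0, 0.002], [0, 0, 0]],
  [0, [0, 0, 0], [0, 0, 0]],
])

```text
time: 4.25
tcp_pos: [0.587, 0.1221, 0.2004]
tool_rot: [-0.0, 0.817, 0.576, -0.0]
force: [-0.1, -0.2, 0.7]
grip_width: -0.0001
```

Run:
```python
from h import *
s,T=tool(); print(s['time'],s['tcp_pos'],s['force'],s['moment'])
im,d=capture("wrist"); cv2.imwrite("pics/w3.png",cv2.resize(im[210:390,230:430],None,fx=3,fy=3,interpolation=cv2.INTER_NEAREST))
```

```text
4.25 [0.58697649 0.12207407 0.20044569] [-0.05260511 -0.16787854  0.67003521] [-0.10877239 -0.01603133  0.01702303]
```

View pics/w3.png

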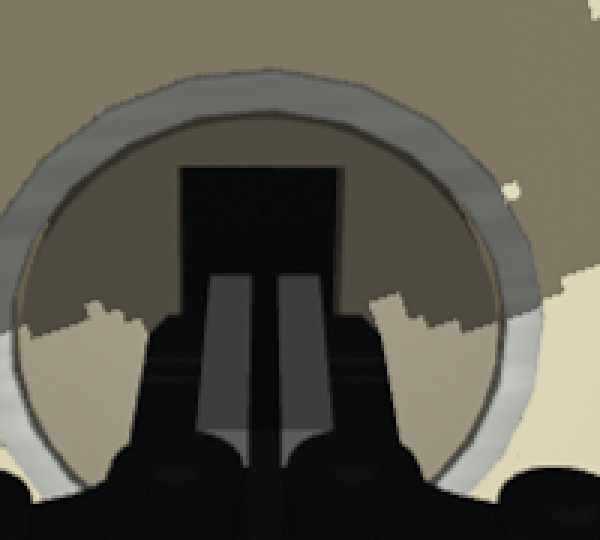

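The tips are centred in the slot: it spans x 181–340 in the crop and the tips are centred at 265. I'll keep going down, checking force.

>>> step_arm([
  [0, [0, 0, 0.002], [0, 0, 0]],
  [0, [0, 0, 0.001], [0, 0, 0]],
  [0, [0, 0, 0.001], [0, 0, 0]],
  [0, [0, 0, 0.001], [0, 0, 0]],
  [0, [0, 0, 0.001], [0, 0, 0]],
  [0, [0, 0, 0], [0, 0, 0]],
  [0, [0, 0, 0], [0, 0, 0]],
  [0, [0, 0, 0], [0, 0, 0]],
])

```text
time: 5.1
tcp_pos: [0.5872, 0.1221, 0.1951]
tool_rot: [0.0, 0.818, 0.576, 0.0]
force: [-0.4, 0.6, 2.3]
grip_width: 0.0
```

>>> step_arm([
  [0, [0, 0, 0.001], [0, 0, 0]],
  [0, [0, 0, 0.001], [0, 0, 0]],
  [0, [0, 0, 0.001], [0, 0, 0]],
  [0, [0, 0, 0], [0, 0, 0]],
  [0, [0, 0, 0], [0, 0, 0]],
  [0, [0, 0, 0], [0, 0, 0]],
  [0, [0, 0, 0], [0, 0, 0]],
  [0, [0, 0, 0], [0, 0, 0]],
])

```text
time: 5.9
tcp_pos: [0.5872, 0.1221, 0.1925]
tool_rot: [0.0, 0.818, 0.576, 0.0]
force: [-2.2, 0.4, 6.2]
grip_width: 0.0002
```

Run:
```python
from h import *
s,T=tool(); print(s['time'],s['tcp_pos'],s['force'],s['moment'])
im,d=capture("wrist"); cv2.imwrite("pics/w4.png",cv2.resize(im[210:390,230:430],None,fx=3,fy=3,interpolation=cv2.INTER_NEAREST))
```

```text
5.9 [0.58722603 0.12207338 0.19248233] [-2.18019505  0.3682741   6.20781797] [0.00396779 0.33068019 0.01300365]
```

View pics/w4.png

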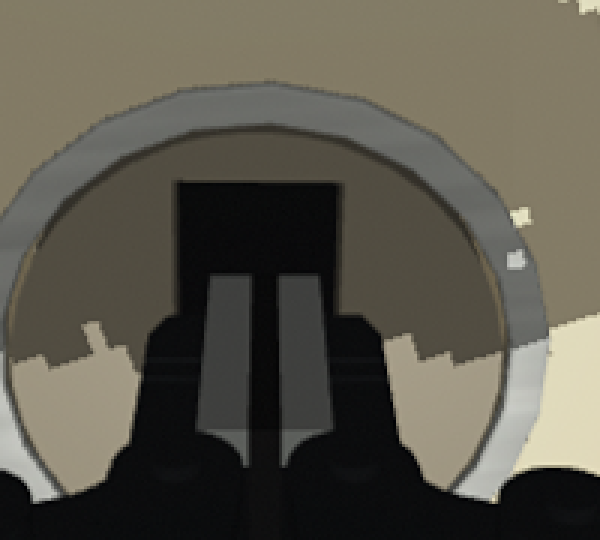

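>>> step_arm([
  [0, [0, 0, 0.001], [0, 0, 0.02]],
  [0, [0, 0, 0], [0, 0, 0.03]],
  [0, [0, 0, 0], [0, 0, 0.03]],
  [0, [0, 0, 0], [0, 0, 0.03]],
  [0, [0, 0, 0], [0, 0, 0.03]],
  [0, [0, 0, 0], [0, 0, 0.03]],
  [0, [0, 0, 0], [0, 0, 0.03]],
  [0, [0, 0, 0], [0, 0, 0]],
])

```text
time: 6.75
tcp_pos: [0.588, 0.122, 0.1921]
tool_rot: [0.0, 0.956, 0.294, 0.001]
force: [0.0, -0.3, 7.9]
grip_width: -0.0003
```

Run:
```python
from h import *
s,T=tool(); print(s['time'],s['tcp_pos'],s['force'],s['moment'],np.degrees(np.arctan2(T[1,0],T[0,0])))
im,d=capture("wrist"); cv2.imwrite("pics/w5.png",im)
```

```text
6.75 [0.58800412 0.12203979 0.1920529 ] [ 0.02118974 -0.29838373  7.90569058] [-0.03596005  0.05948786  0.00190892] 34.17794181533654
```

View pics/w5.png

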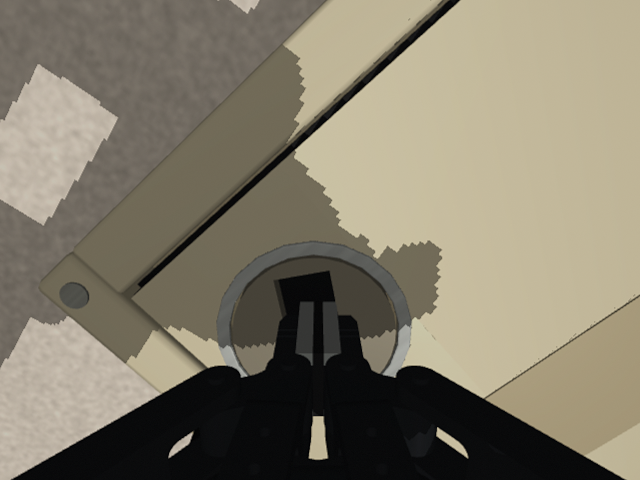

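The disc is following, with the slot lagging the tool by roughly 12°. Continuing.

>>> step_arm([
  [0, [0, 0, 0], [0, 0, 0.03]],
  [0, [0, 0, 0], [0, 0, 0.03]],
  [0, [0, 0, 0], [0, 0, 0.03]],
  [0, [0, 0, 0], [0, 0, 0.03]],
  [0, [0, 0, 0], [0, 0, 0.03]],
  [0, [0, 0, 0], [0, 0, 0.03]],
  [0, [0, 0, 0], [0, 0, 0.03]],
  [0, [0, 0, 0], [0, 0, 0.03]],
])

```text
time: 7.6
tcp_pos: [0.5879, 0.1217, 0.192]
tool_rot: [0.0, 0.997, -0.079, 0.001]
force: [-1.2, -1.8, 7.7]
grip_width: 0.0001
```

>>> step_arm([
  [0, [0, 0, 0], [0, 0, 0.025]],
  [0, [0, 0, 0], [0, 0, 0.025]],
  [0, [0, 0, 0], [0, 0, 0.02]],
  [0, [0, 0, 0], [0, 0, 0.02]],
  [0, [0, 0, 0], [0, 0, 0.01]],
  [0, [0, 0, 0], [0, 0, 0.01]],
  [0, [0, 0, 0], [0, 0, 0]],
  [0, [0, 0, 0], [0, 0, 0]],
])

```text
time: 8.4
tcp_pos: [0.5877, 0.1214, 0.192]
tool_rot: [0.0, 0.969, -0.248, 0.001]
force: [-1.7, -1.9, 7.6]
grip_width: -0.0
```

Run:
```python
from h import *
s,T=tool(); print(s['time'],s['tcp_pos'],s['force'],s['moment'],np.degrees(np.arctan2(T[1,0],T[0,0])),s['q'])
im,d=capture("wrist"); cv2.imwrite("pics/w6.png",im)
```

```text
8.4 [0.58765591 0.12138177 0.19198996] [-1.71701845 -1.91083689  7.5592076 ] [-0.44886594  0.33235272  0.05046469] -28.67012244361552 [ 1.85694154e-02  4.38823030e-01  1.56090334e+00 -1.37150445e-03
  1.14018188e+00  2.09032549e+00]
```

View pics/w6.png

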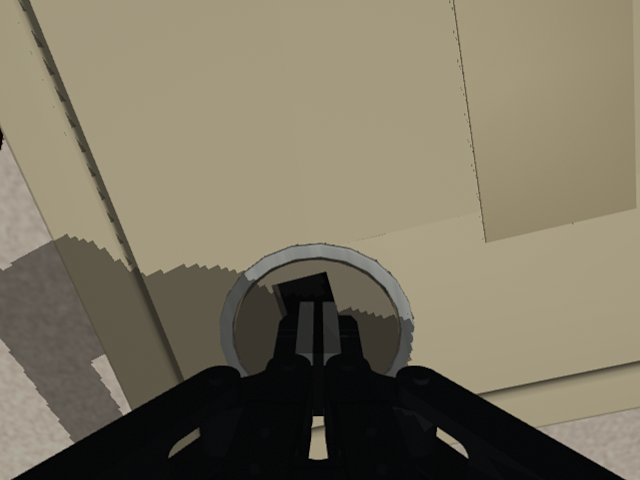

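>>> step_arm([
  [0, [0, 0, 0], [0, 0, 0.015]],
  [0, [0, 0, 0], [0, 0, 0.015]],
  [0, [0, 0, 0], [0, 0, 0.01]],
  [0, [0, 0, 0], [0, 0, 0.01]],
  [0, [0, 0, 0], [0, 0, 0.01]],
  [0, [0, 0, 0], [0, 0, 0]],
  [0, [0, 0, 0], [0, 0, 0]],
  [0, [0, 0, 0], [0, 0, 0]],
])

```text
time: 9.25
tcp_pos: [0.5886, 0.1219, 0.1922]
tool_rot: [-0.001, 0.941, -0.338, 0.002]
force: [1.4, -0.5, 7.2]
grip_width: 0.0002
```

Run:
```python
from h import *
s,T=tool(); print(s['time'],s['tcp_pos'],s['force'],s['moment'],np.degrees(np.arctan2(T[1,0],T[0,0])),s['q'])
im,d=capture("wrist"); cv2.imwrite("pics/w7.png",im)
```

```text
9.25 [0.58860814 0.12192173 0.19223181] [ 1.35529611 -0.51686761  7.18432822] [-0.04614062 -0.18079417  0.12410284] -39.46467725130284 [ 1.89828393e-02  4.39039304e-01  1.55988941e+00 -2.85563573e-04
  1.13842785e+00  2.27868250e+00]
```

View pics/w7.png

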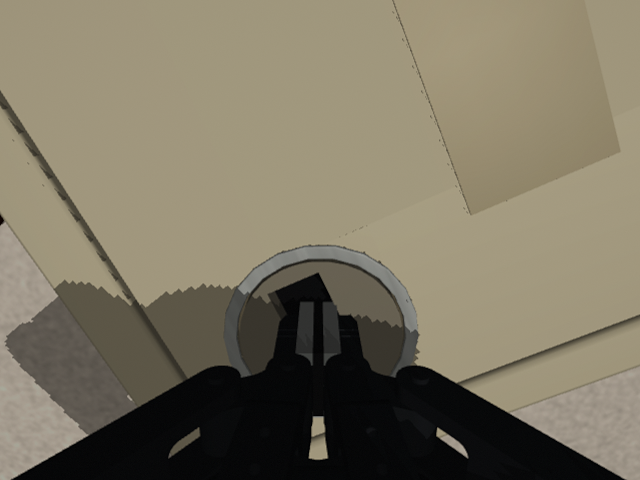

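>>> step_arm([
  [0, [0, 0, 0], [0, 0, 0.01]],
  [0, [0, 0, 0], [0, 0, 0.01]],
  [0, [0, 0, 0], [0, 0, 0.01]],
  [0, [0, 0, 0], [0, 0, 0]],
  [0, [0, 0, 0], [0, 0, 0]],
  [0, [0, 0, 0], [0, 0, 0]],
  [0, [0, 0, 0], [0, 0, 0]],
  [0, [0, 0, 0], [0, 0, 0]],
])

```text
time: 10.1
tcp_pos: [0.5885, 0.122, 0.1922]
tool_rot: [-0.001, 0.924, -0.381, 0.002]
force: [0.5, 0.1, 6.5]
grip_width: -0.0
```

Run:
```python
from h import *
s,T=tool(); print(s['time'],s['tcp_pos'],s['force'],s['moment'],np.degrees(np.arctan2(T[1,0],T[0,0])),s['q'][5])
im,d=capture("wrist"); cv2.imwrite("pics/w8.png",cv2.resize(im[230:350,210:430],None,fx=3.5,fy=3.5,interpolation=cv2.INTER_NEAREST))
```

```text
10.1 [0.58849184 0.12202946 0.19216722] [0.46243149 0.05145853 6.49774651] [ 0.07351714 -0.12877118  0.30907463] -44.84403341975701 2.372667508364133
```

View pics/w8.png

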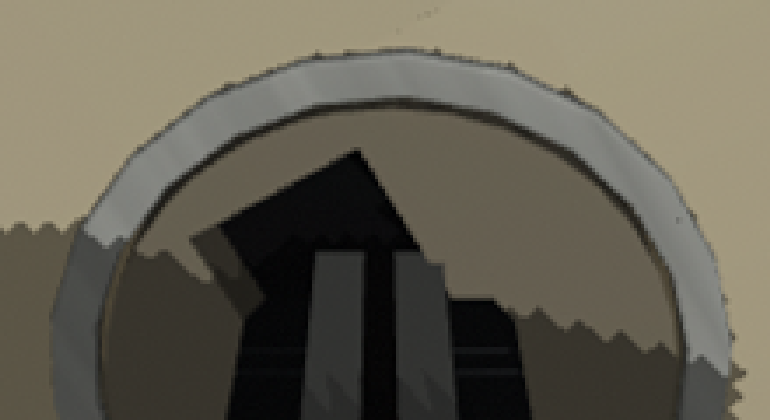

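The reaction moment rose to 0.31 N·m with the tool blocked, so the fastener is at its stop. I'll back off within the slack and lift straight out.

>>> step_arm([
  [0, [0, 0, 0], [0, 0, -0.03]],
  [0, [0, 0, 0], [0, 0, -0.03]],
  [0, [0, 0, 0], [0, 0, -0.02]],
  [0, [0, 0, -0.01], [0, 0, 0]],
  [0, [0, 0, -0.02], [0, 0, 0]],
  [0, [0, 0, -0.03], [0, 0, -0.04]],
  [0, [0, 0, -0.03], [0, 0, -0.04]],
  [0, [0, 0, 0], [0, 0, -0.04]],
])

```text
time: 10.95
tcp_pos: [0.5889, 0.122, 0.2859]
tool_rot: [-0.0, 0.997, -0.076, 0.004]
force: [0.4, 0.5, -0.8]
grip_width: 0.0001
```

Run:
```python
from h import *
s,T=tool(); print(s['time'],s['tcp_pos'],s['force'],s['moment'],np.degrees(np.arctan2(T[1,0],T[0,0])),s['q'][5])
print('tool delta to R',(T[:3,:3].T@(np.array([.5413,-.0515,.220])-T[:3,3])).round(4))
im,d=capture("wrist"); cv2.imwrite("pics/w9.png",im)
```

```text
10.95 [0.58894811 0.12199717 0.2859349 ] [ 0.3760773   0.52191876 -0.8462317 ] [-0.00769415 -0.030758    0.03379441] -8.672978316905153 1.7413510398657408
tool delta to R [-0.0215  0.1788  0.0656]
```

View pics/w9.png

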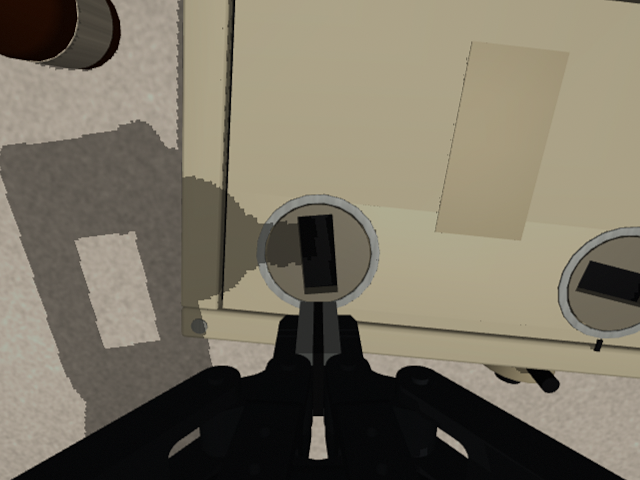

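The left slot now points at the robot side, spanning (299,217)–(337,291). I'll measure its angle against the fastener baseline.

Run:
```python
from h import *
s,T=tool(); m=camera_model("wrist"); K=np.array(m['mtx']);W=T@np.array(m['mount'])
def ang(a,b,z=.127):
    A,B=ray_plane(a,K,W,z),ray_plane(b,K,W,z); v=A-B; return A.round(4),B.round(4),np.degrees(np.arctan2(v[1],v[0]))
im=cv2.imread("pics/w9.png"); 
print(ang((299,217),(305,291)),ang((332,215),(337,290)))
print("panel edge",ang((232,20),(222,300),.125)); print("front gap",ang((640,343),(240,311),.125))
print("case top label",ang((472,42),(436,232)),ang((568,52),(522,240)))
cv2.imwrite("pics/w9c.png",cv2.resize(im[180:350,170:390],None,fx=3.5,fy=3.5,interpolation=cv2.INTER_NEAREST))
```

```text
(array([0.6106, 0.1292, 0.127 ]), array([0.5657, 0.1328, 0.127 ]), np.float64(-4.641570021018983)) (array([0.609 , 0.1109, 0.127 ]), array([0.5636, 0.1141, 0.127 ]), np.float64(-4.074726495350078))
panel edge (array([0.713, 0.146, 0.125]), array([0.5663, 0.183 , 0.125 ]), np.float64(-14.170364351044986))
front gap (array([ 0.4998, -0.0669,  0.125 ]), array([0.5576, 0.1739, 0.125 ]), np.float64(-103.48484665690209))
case top label (array([0.6858, 0.0308, 0.127 ]), array([0.5908, 0.0543, 0.127 ]), np.float64(-13.875782529966733)) (array([ 0.6744, -0.0161,  0.127 ]), array([0.5789, 0.0064, 0.127 ]), np.float64(-13.277659505002822))
```

View pics/w9c.png

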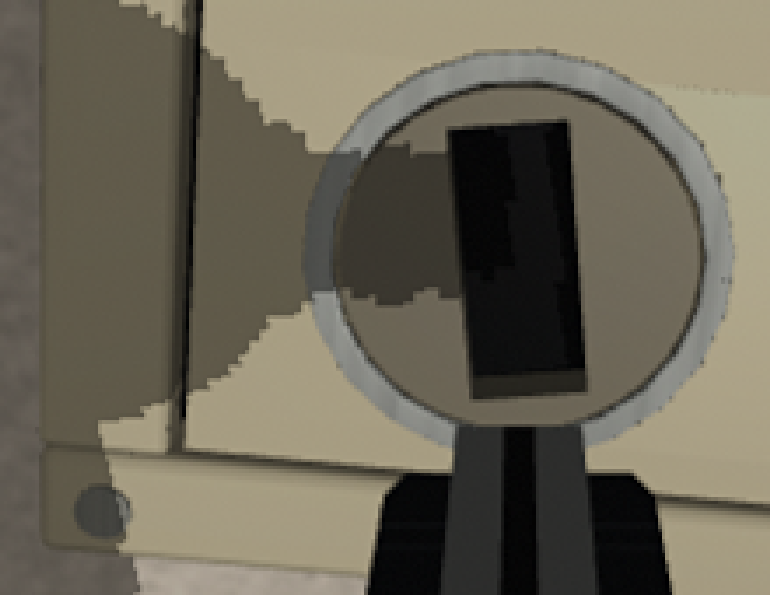

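The left slot is at -4.4° against the unit's -13.8°, about 9° short. Most likely the backing's friction dragged the disc back while I reversed under load. I'll re-insert, turn it to the stop again, and this time unload before backing off.

>>> step_arm([
  [0, [-0.0015, 0, 0.02], [0, 0, 0.03]],
  [0, [0, 0, 0.03], [0, 0, 0]],
  [0, [0, 0, 0.02], [0, 0, 0]],
  [0, [0, 0, 0.01], [0, 0, 0]],
  [0, [0, 0, 0.006], [0, 0, 0]],
  [0, [0, 0, 0.004], [0, 0, 0]],
  [0, [0, 0, 0.002], [0, 0, 0]],
  [0, [0, 0, 0], [0, 0, 0]],
])

```text
time: 11.8
tcp_pos: [0.5854, 0.1222, 0.1918]
tool_rot: [0.0, 0.992, -0.125, 0.0]
force: [-8.1, -0.8, 12.9]
grip_width: 0.0001
```

Run:
```python
from h import *
s,T=tool(); print(s['time'],s['tcp_pos'],s['force'],s['moment'],np.degrees(np.arctan2(T[1,0],T[0,0])),s['q'][5])
im,d=capture("wrist"); cv2.imwrite("pics/w10.png",cv2.resize(im[200:370,210:430],None,fx=3.5,fy=3.5,interpolation=cv2.INTER_NEAREST))
```

```text
11.8 [0.58543012 0.12224623 0.19184893] [-8.05656753 -0.82787842 12.93679355] [-0.11665796  1.23203572 -0.03433887] -14.312786103284795 1.8404970882122755
```

View pics/w10.png

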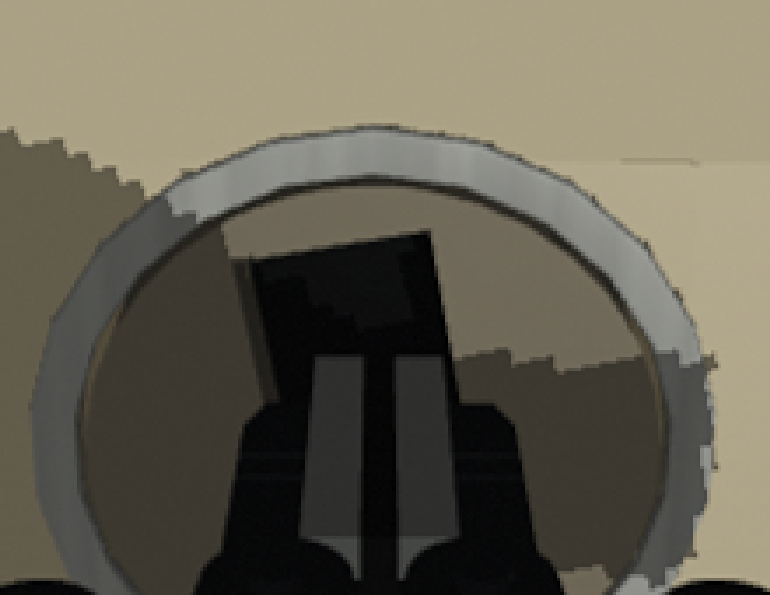

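Tips are seated in the slot. I'll ease the press slightly and turn to the stop.

>>> step_arm([
  [0, [0.001, 0, -0.001], [0, 0, 0.03]],
  [0, [0, 0, 0], [0, 0, 0.03]],
  [0, [0, 0, 0], [0, 0, 0.03]],
  [0, [0, 0, 0], [0, 0, 0.03]],
  [0, [0, 0, 0], [0, 0, 0.03]],
  [0, [0, 0, 0], [0, 0, 0.02]],
  [0, [0, 0, 0], [0, 0, 0.01]],
  [0, [0, 0, 0], [0, 0, 0]],
])

```text
time: 12.65
tcp_pos: [0.5883, 0.122, 0.1922]
tool_rot: [-0.001, 0.918, -0.396, 0.002]
force: [1.2, -0.7, 5.8]
grip_width: -0.0001
```

Run:
```python
from h import *
s,T=tool(); print(s['time'],s['tcp_pos'],s['force'],s['moment'],np.degrees(np.arctan2(T[1,0],T[0,0])),s['q'][5])
im,d=capture("wrist"); cv2.imwrite("pics/w11.png",im)
```

```text
12.65 [0.58832756 0.12203365 0.19224539] [ 1.22296057 -0.65786296  5.76630286] [-0.04719207 -0.22240219  0.24483588] -46.70564096760329 2.405201930618996
```

View pics/w11.png

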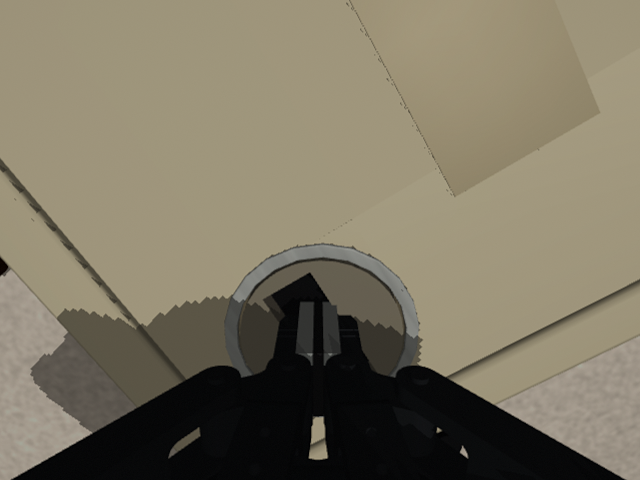

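```bash
cat >> h.py <<'E'
def wcam():
    s,T=tool(); m=camera_model("wrist"); return np.array(m['mtx']),T@np.array(m['mount']),T
def ang(a,b,z=.127):
    K,W,T=wcam(); A,B=ray_plane(a,K,W,z),ray_plane(b,K,W,z); v=A-B; return A[:2].round(4),B[:2].round(4),np.degrees(np.arctan2(v[1],v[0])).round(2)
E
python3 - <<'E'
from h import *
im=cv2.imread("pics/w11.png"); cv2.imwrite("pics/w11c.png",cv2.resize(im[255:345,240:400],None,fx=5,fy=5,interpolation=cv2.INTER_NEAREST))
print(ang((265,297),(310,273)), ang((310,273),(328,302)),ang((0,160),(180,377),.125))
E
```

```text
(array([0.6129, 0.1241]), array([0.6076, 0.1065]), np.float64(73.11)) (array([0.6076, 0.1065]), array([0.5955, 0.1102]), np.float64(-16.94)) (array([0.7067, 0.1472]), array([0.6141, 0.1725]), np.float64(-15.29))
```

View pics/w11c.png

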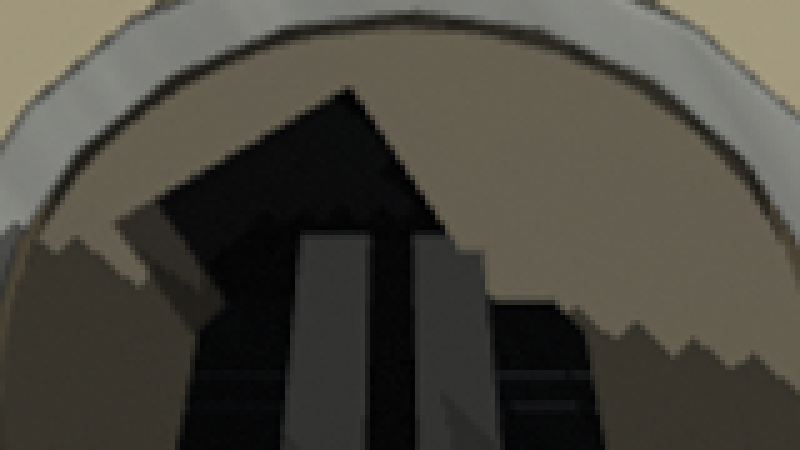

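It now reads -15° to -17° against the panel edge's -15.3°, so it's at the stop. Lift a little first, ease the twist, then lift clear.

>>> step_arm([
  [0, [0, 0, -0.001], [0, 0, 0]],
  [0, [0, 0, -0.001], [0, 0, -0.015]],
  [0, [0, 0, -0.001], [0, 0, -0.015]],
  [0, [0, 0, -0.003], [0, 0, 0]],
  [0, [0, 0, -0.01], [0, 0, 0]],
  [0, [0, 0, -0.03], [0, 0, 0]],
  [0, [0, 0, -0.04], [0, 0, -0.04]],
  [0, [0, 0, 0], [0, 0, -0.04]],
])

```text
time: 13.5
tcp_pos: [0.5888, 0.122, 0.2832]
tool_rot: [-0.001, 0.973, -0.23, 0.005]
force: [0.8, 0.3, -0.2]
grip_width: 0.0001
```

Run:
```python
from h import *
s,T=tool(); print(s['time'],s['tcp_pos'],s['force'],s['moment'],np.degrees(np.arctan2(T[1,0],T[0,0])),s['q'][5])
print('tool delta to R',(T[:3,:3].T@(np.array([.5413,-.0515,.220])-T[:3,3])).round(4))
im,d=capture("wrist"); cv2.imwrite("pics/w12.png",im)
```

```text
13.5 [0.58880749 0.12202596 0.28315218] [ 0.7805751   0.31991092 -0.18956943] [-0.02406702 -0.06714783 -0.00682285] -26.645018226657907 2.055112424163011
tool delta to R [0.0348 0.1767 0.0627]
```

View pics/w12.png

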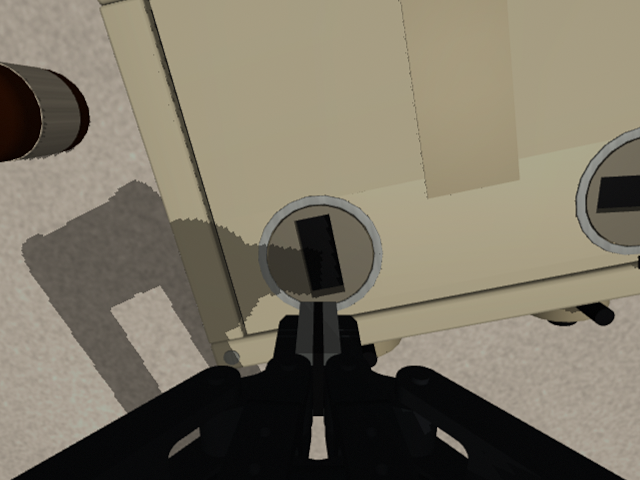

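Run:
```python
from h import *
im=cv2.imread("pics/w12.png"); K,W,T=wcam()
g=cv2.cvtColor(im,cv2.COLOR_BGR2GRAY)
print(ang((296,221),(313,297)), ang((328,215),(344,291)),"panel",ang((160,30),(240,318),.125),"label",ang((401,0),(427,197)),ang((508,0),(519,180)),"front",ang((640,264),(245,335),.125))
cv2.imwrite("pics/w12c.png",cv2.resize(im[190:320,240:410],None,fx=4.5,fy=4.5,interpolation=cv2.INTER_NEAREST))
```

```text
(array([0.6113, 0.1244]), array([0.5662, 0.1364]), np.float64(-14.97)) (array([0.6065, 0.1071]), array([0.5616, 0.1186]), np.float64(-14.36)) panel (array([0.7255, 0.1401]), array([0.5724, 0.1822]), np.float64(-15.37)) label (array([0.6852, 0.0305]), array([0.5918, 0.0548]), np.float64(-14.57)) (array([ 0.6628, -0.0147]), array([0.5787, 0.0074]), np.float64(-14.74)) front (array([ 0.501 , -0.0402]), array([0.561 , 0.1851]), np.float64(-104.93))
```

View pics/w12c.png

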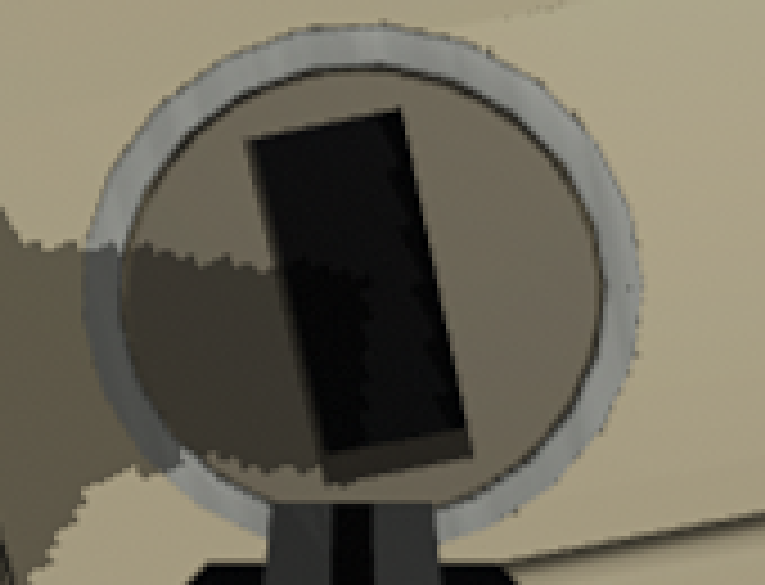

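The left slot reads -14.7°, matching the panel's -14.7° (square to the hinge), so it's locked. On to the right fastener.

>>> step_arm([
  [0, [0.007, 0.0354, 0], [0, 0, 0]],
  [0, [0.007, 0.0354, 0], [0, 0, 0]],
  [0, [0.007, 0.0354, 0], [0, 0, 0]],
  [0, [0.007, 0.0354, 0], [0, 0, 0]],
  [0, [0.007, 0.0354, 0], [0, 0, 0]],
  [0, [0, 0, 0], [0, 0, -0.043]],
  [0, [0, 0, 0], [0, 0, -0.043]],
  [0, [0, 0, 0], [0, 0, -0.043]],
])

```text
time: 14.35
tcp_pos: [0.537, -0.0522, 0.2759]
tool_rot: [-0.0, 1.0, -0.031, -0.001]
force: [-0.7, 0.6, -0.8]
grip_width: 0.0002
```

>>> step_arm([
  [0, [0, 0, 0.005], [0, 0, -0.043]],
  [0, [0, 0, 0.005], [0, 0, -0.043]],
  [0, [0, 0, 0.005], [0, 0, -0.043]],
  [0, [0, 0, 0.005], [0, 0, -0.043]],
  [0, [0, 0, 0.01], [0, 0, -0.043]],
  [0, [0, 0, 0.01], [0, 0, -0.043]],
  [0, [0, 0, 0.01], [0, 0, -0.043]],
  [0, [0, 0, 0.01], [0, 0, -0.043]],
])

```text
time: 15.15
tcp_pos: [0.5372, -0.0516, 0.2155]
tool_rot: [-0.0, 0.873, 0.488, -0.001]
force: [-0.1, -0.1, 0.0]
grip_width: 0.0
```

>>> step_arm([
  [0, [0, 0, 0], [0, 0, -0.03]],
  [0, [0, 0, 0], [0, 0, 0]],
  [0, [0, 0, 0], [0, 0, 0]],
  [0, [0, 0, 0], [0, 0, 0]],
  [0, [0, 0, 0], [0, 0, 0]],
  [0, [0, 0, 0], [0, 0, 0]],
  [0, [0, 0, 0], [0, 0, 0]],
  [0, [0, 0, 0], [0, 0, 0]],
])

```text
time: 15.95
tcp_pos: [0.5379, -0.0517, 0.216]
tool_rot: [0.0, 0.85, 0.527, -0.0]
force: [-1.0, -0.2, 0.4]
grip_width: 0.0001
```

Run:
```python
from h import *
s,T=tool(); print(s['time'],s['tcp_pos'],s['force'],s['moment'],np.degrees(np.arctan2(T[1,0],T[0,0])),s['q'].round(3))
im,d=capture("wrist"); cv2.imwrite("pics/w13.png",im)
```

```text
15.95 [ 0.53786381 -0.05167994  0.21595064] [-1.0327789  -0.17505605  0.41639071] [ 0.03231317 -0.01534516 -0.00085025] 63.64887742774982 [-0.302  0.317  1.683 -0.     1.142  0.158]
```

View pics/w13.png

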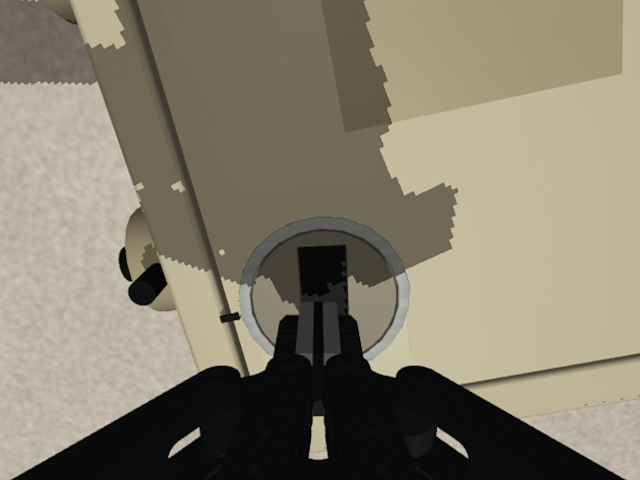

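Run:
```python
from h import *
K,W,T=wcam()
for p in [(298,247),(346,245),(239,293),(410,293),(326,217)]:
    w=ray_plane(p,K,W,.128); print(p,w.round(4),(T[:3,:3].T@(w-T[:3,3])).round(4))
im=cv2.imread("pics/w13.png"); cv2.imwrite("pics/w13c.png",cv2.resize(im[210:370,230:420],None,fx=4,fy=3.7,interpolation=cv2.INTER_NEAREST))
```

```text
(298, 247) [ 0.5428 -0.0255  0.128 ] [ 0.0256 -0.0072  0.0879]
(346, 245) [ 0.5602 -0.0332  0.128 ] [0.0264 0.0118 0.0879]
(239, 293) [ 0.5119 -0.0325  0.128 ] [ 0.0057 -0.0317  0.0879]
(410, 293) [ 0.5748 -0.0638  0.128 ] [0.0056 0.0385 0.0879]
(326, 217) [ 0.5581 -0.0195  0.128 ] [0.0379 0.0038 0.0879]
```

View pics/w13c.png

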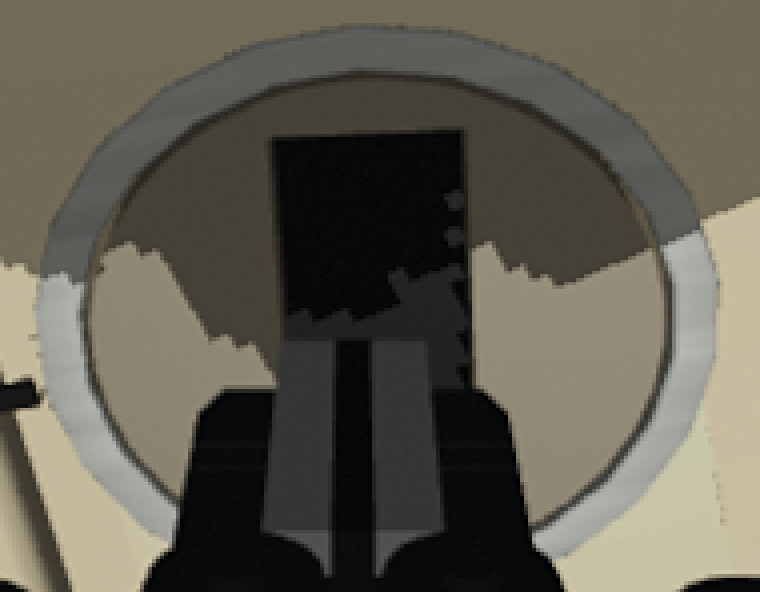

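The slot's end corners are (298,247) and (346,245), which puts its centre +2 mm x and +3 mm y in the tool frame. That agrees with the prediction to 0.3 mm, so I'll descend.

>>> step_arm([
  [0, [0.002, 0.003, 0], [0, 0, 0]],
  [0, [0, 0, 0.005], [0, 0, 0]],
  [0, [0, 0, 0.005], [0, 0, 0]],
  [0, [0, 0, 0.005], [0, 0, 0]],
  [0, [0, 0, 0.003], [0, 0, 0]],
  [0, [0, 0, 0.002], [0, 0, 0]],
  [0, [0, 0, 0.002], [0, 0, 0]],
  [0, [0, 0, 0], [0, 0, 0]],
])

```text
time: 16.8
tcp_pos: [0.5413, -0.0512, 0.1937]
tool_rot: [-0.0, 0.85, 0.527, -0.0]
force: [-0.7, 0.6, -0.2]
grip_width: -0.0001
```

Run:
```python
from h import *
s,T=tool(); print(s['time'],s['tcp_pos'],s['force'],s['moment'],np.degrees(np.arctan2(T[1,0],T[0,0])))
im,d=capture("wrist"); cv2.imwrite("pics/w14.png",cv2.resize(im[210:370,230:420],None,fx=4,fy=3.7,interpolation=cv2.INTER_NEAREST))
```

```text
16.8 [ 0.54134924 -0.05123162  0.19365297] [-0.7133605   0.59914115 -0.2415767 ] [ 0.03058024  0.0175399  -0.00205991] 63.66172456200794
```

View pics/w14.png

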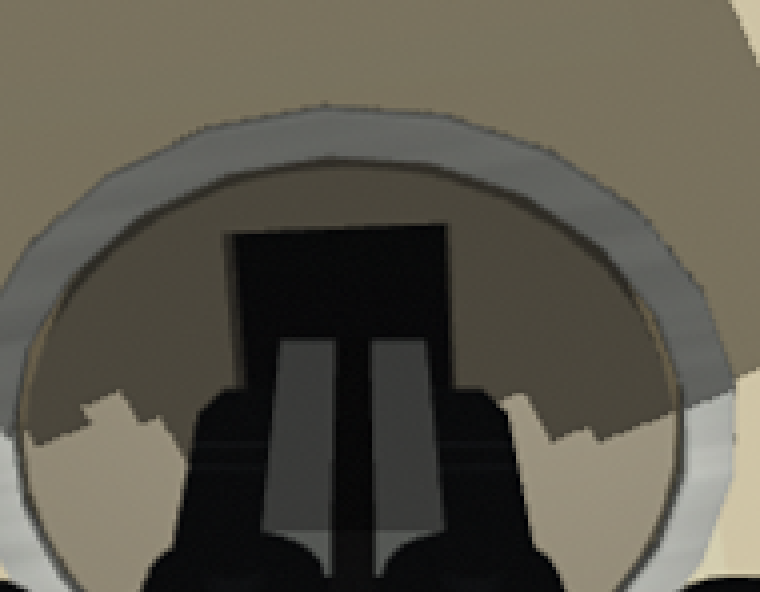

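Centred and barely touching. I'll press about 2.5 mm more and start turning.

>>> step_arm([
  [0, [0, 0, 0.001], [0, 0, 0]],
  [0, [0, 0, 0.001], [0, 0, 0]],
  [0, [0, 0, 0.001], [0, 0, 0.02]],
  [0, [0, 0, 0], [0, 0, 0.03]],
  [0, [0, 0, 0], [0, 0, 0.03]],
  [0, [0, 0, 0], [0, 0, 0.03]],
  [0, [0, 0, 0], [0, 0, 0.03]],
  [0, [0, 0, 0], [0, 0, 0.03]],
])

```text
time: 17.65
tcp_pos: [0.5418, -0.0515, 0.1921]
tool_rot: [0.001, 0.959, 0.283, 0.001]
force: [-1.4, -0.6, 7.1]
grip_width: -0.0
```

Run:
```python
from h import *
s,T=tool(); print(s['time'],s['tcp_pos'],s['force'],s['moment'],np.degrees(np.arctan2(T[1,0],T[0,0])))
im,d=capture("wrist"); cv2.imwrite("pics/w15.png",im)
```

```text
17.65 [ 0.54180012 -0.05149684  0.19210173] [-1.40624676 -0.59699502  7.1409562 ] [-0.09602691  0.26503699  0.01895829] 32.85940501466517
```

View pics/w15.png

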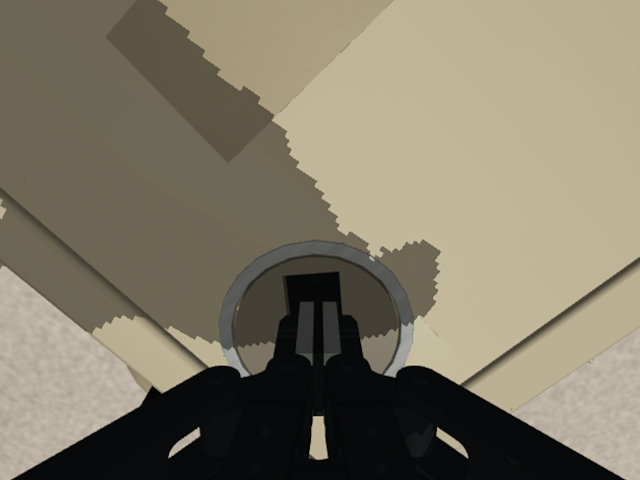

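>>> step_arm([
  [0, [0, 0, 0], [0, 0, 0.03]],
  [0, [0, 0, 0], [0, 0, 0.03]],
  [0, [0, 0, 0], [0, 0, 0.03]],
  [0, [0, 0, 0], [0, 0, 0.03]],
  [0, [0, 0, 0], [0, 0, 0.03]],
  [0, [0, 0, 0], [0, 0, 0.03]],
  [0, [0, 0, 0], [0, 0, 0.03]],
  [0, [0, 0, 0], [0, 0, 0.03]],
])

```text
time: 18.5
tcp_pos: [0.5422, -0.0519, 0.1923]
tool_rot: [0.001, 0.996, -0.09, 0.001]
force: [-1.1, -1.5, 6.5]
grip_width: -0.0002
```

>>> step_arm([
  [0, [0, 0, 0], [0, 0, 0.03]],
  [0, [0, 0, 0], [0, 0, 0.03]],
  [0, [0, 0, 0], [0, 0, 0.03]],
  [0, [0, 0, 0], [0, 0, 0.03]],
  [0, [0, 0, 0], [0, 0, 0.02]],
  [0, [0, 0, 0], [0, 0, 0.02]],
  [0, [0, 0, 0], [0, 0, 0.01]],
  [0, [0, 0, 0], [0, 0, 0]],
])

```text
time: 19.3
tcp_pos: [0.5422, -0.0517, 0.1922]
tool_rot: [0.0, 0.937, -0.348, 0.001]
force: [-0.8, -0.5, 6.9]
grip_width: 0.0002
```

Run:
```python
from h import *
s,T=tool(); print(s['time'],s['tcp_pos'],s['force'],s['moment'],np.degrees(np.arctan2(T[1,0],T[0,0])),s['q'][5])
im,d=capture("wrist"); cv2.imwrite("pics/w16.png",im)
```

```text
19.3 [ 0.54216468 -0.05169106  0.19222492] [-0.75796609 -0.5440072   6.9079362 ] [-0.14480633  0.10742513  0.09519954] -40.76295242279882 1.9829355454053637
```

View pics/w16.png

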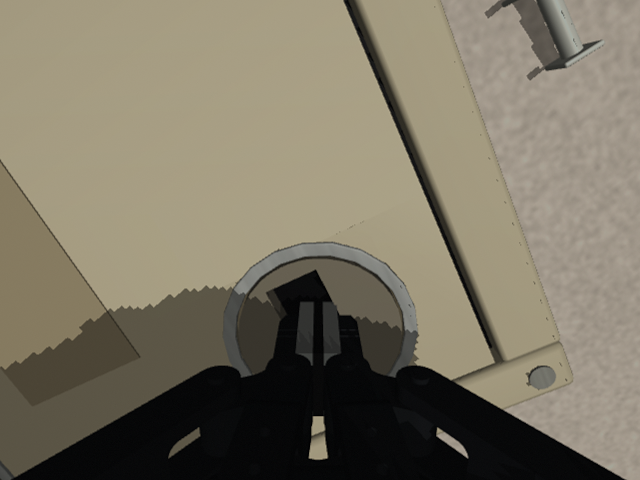

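Nearly there. Turning on to a firm stop.

>>> step_arm([
  [0, [0, 0, 0], [0, 0, 0.01]],
  [0, [0, 0, 0], [0, 0, 0.01]],
  [0, [0, 0, 0], [0, 0, 0.01]],
  [0, [0, 0, 0], [0, 0, 0.01]],
  [0, [0, 0, 0], [0, 0, 0]],
  [0, [0, 0, 0], [0, 0, 0]],
  [0, [0, 0, 0], [0, 0, 0]],
  [0, [0, 0, 0], [0, 0, 0]],
])

```text
time: 20.15
tcp_pos: [0.5421, -0.0517, 0.1922]
tool_rot: [0.0, 0.914, -0.406, 0.001]
force: [-0.9, -1.1, 6.2]
grip_width: -0.0001
```

Run:
```python
from h import *
s,T=tool(); print(s['time'],s['tcp_pos'],s['force'],s['moment'],np.degrees(np.arctan2(T[1,0],T[0,0])),s['q'][5])
```

```text
20.15 [ 0.54214664 -0.05172194  0.19217897] [-0.85500757 -1.10084204  6.22416327] [-0.17951702  0.134321    0.35977523] -47.88055482728067 2.107345559807281
```

The moment is 0.36 N·m at the stop. Unload and lift as before.

>>> step_arm([
  [0, [0, 0, -0.001], [0, 0, 0]],
  [0, [0, 0, -0.001], [0, 0, -0.015]],
  [0, [0, 0, -0.001], [0, 0, -0.015]],
  [0, [0, 0, -0.003], [0, 0, 0]],
  [0, [0, 0, -0.01], [0, 0, 0]],
  [0, [0, 0, -0.03], [0, 0, 0]],
  [0, [0, 0, -0.04], [0, 0, -0.04]],
  [0, [0, 0, 0], [0, 0, -0.04]],
])

```text
time: 20.95
tcp_pos: [0.5439, -0.0517, 0.2839]
tool_rot: [0.0, 0.97, -0.241, 0.006]
force: [0.5, 0.1, -0.1]
grip_width: 0.0004
```

Run:
```python
from h import *
s,T=tool(); print(s['time'],s['tcp_pos'],s['force'],s['moment'],np.degrees(np.arctan2(T[1,0],T[0,0])))
im,d=capture("wrist"); cv2.imwrite("pics/w17.png",im)
```

```text
20.95 [ 0.54387126 -0.05165664  0.28386212] [ 0.4858582   0.14134971 -0.10098217] [-0.02721913 -0.01679003  0.04640126] -27.906342325594572
```

View pics/w17.png

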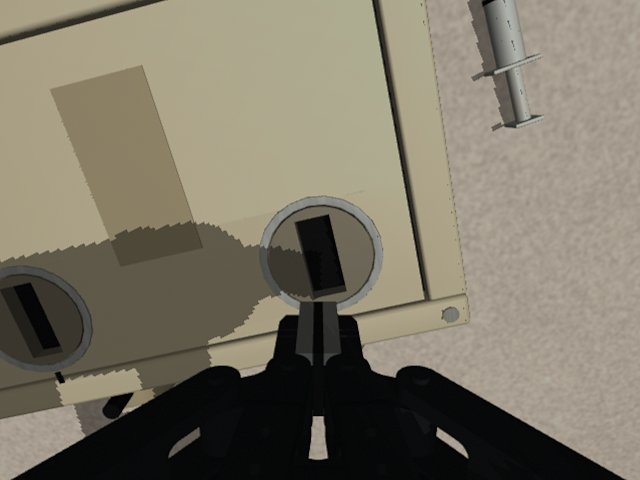

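Run:
```python
from h import *
print(ang((296,221),(314,299)), ang((328,215),(346,290)),"panel",ang((376,0),(426,299),.126),"label",ang((51,89),(120,265)),ang((143,66),(203,247)),"hinge",ang((0,43),(165,0),.126))
im=cv2.imread("pics/w17.png")
cv2.imwrite("pics/w17c.png",cv2.resize(im[190:320,240:410],None,fx=4.5,fy=4.5,interpolation=cv2.INTER_NEAREST))
```

```text
(array([ 0.5663, -0.0495]), array([ 0.5199, -0.0364]), np.float64(-15.85)) (array([ 0.5611, -0.0668]), array([ 0.5164, -0.0556]), np.float64(-14.06)) panel (array([ 0.6441, -0.1351]), array([ 0.489 , -0.0946]), np.float64(-14.64)) label (array([0.6837, 0.027 ]), array([0.59  , 0.0519]), np.float64(-14.86)) (array([ 0.6712, -0.0202]), array([0.5773, 0.0041]), np.float64(-14.49)) hinge (array([0.7126, 0.0363]), array([ 0.6907, -0.0459]), np.float64(75.12))
```

>>> step_arm([
  [0, [0, 0, -0.03], [0, 0, 0]],
  [0, [0, 0, -0.04], [0, 0, 0]],
  [0, [-0.04, 0, -0.01], [0, 0, 0]],
  [0, [-0.04, 0, 0], [0, 0, 0]],
  [0, [-0.04, 0, 0], [0, 0, 0]],
  [0, [-0.04, 0, 0], [0, 0, 0]],
  [0, [0, 0, 0], [0, 0, 0]],
  [0, [0, 0, 0], [0, 0, 0]],
])

```text
time: 21.8
tcp_pos: [0.3998, 0.0247, 0.3576]
tool_rot: [-0.0, 0.97, -0.244, 0.001]
force: [0.1, -0.4, 0.5]
grip_width: -0.0002
```

Run:
```python
from h import *
s,T=tool(); print(s['time'],s['tcp_pos'],s['force'])
for n in ["top","scene"]:
    im,d=capture(n); cv2.imwrite(f"pics/{n}9.png",im); np.save(f"pics/{n}9.npy",d)
```

```text
21.8 [0.39976136 0.02467553 0.35761079] [ 0.06722788 -0.43502897  0.45985798]
```

View pics/w17c.png

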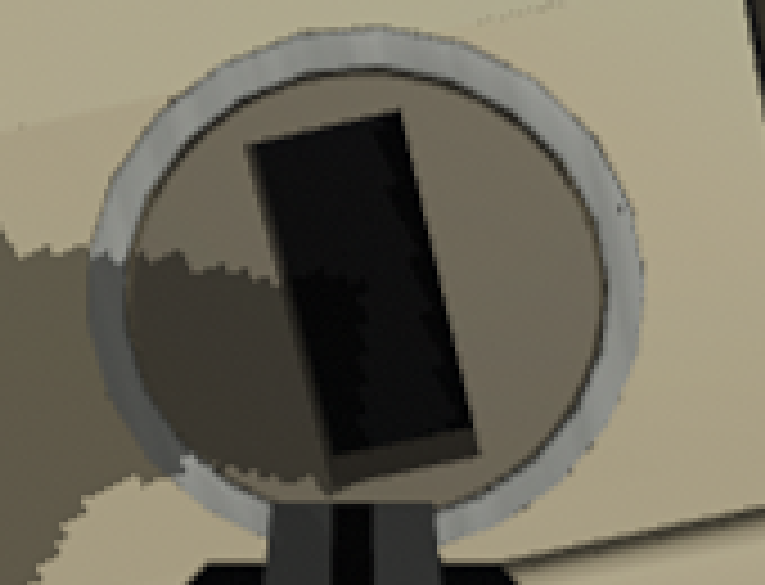

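View pics/top9.png

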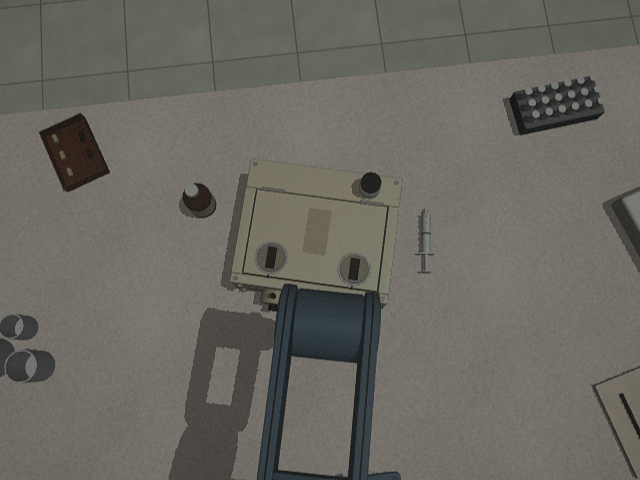

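View pics/scene9.png

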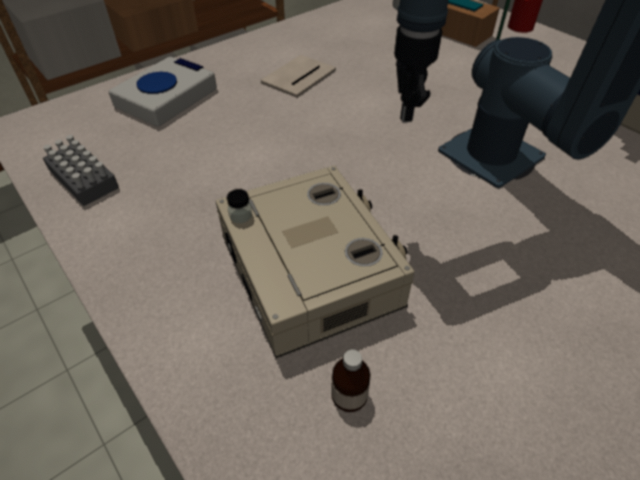

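Both slots point at their index bars. In the top view they are at (271,257) and (354,268), square to the hinge. The bottle, jar and syringe haven't moved and the arm is clear, so I'll hand in.

Run:
```python
from h import *
for n,boxes in [("top",{'L':(250,238,295,275),'R':(335,250,380,287)})]:
    im=cv2.imread(f"pics/{n}9.png"); m=camera_model(n); K=np.array(m['mtx']);T=np.array(m['world_from_camera'])
    g=cv2.cvtColor(im,cv2.COLOR_BGR2GRAY)
    for k,(a,b,c,e) in boxes.items():
        cs,_=cv2.findContours((g[b:e,a:c]<45).astype(np.uint8),cv2.RETR_EXTERNAL,cv2.CHAIN_APPROX_NONE)
        ct=max(cs,key=cv2.contourArea)+np.array([a,b])
        P=np.array([ray_plane(p[0],K,T,.126)[:2] for p in ct])*1000
        print(k,cv2.minAreaRect(P.astype(np.float32)))
a,b=cv2.imread("pics/top0.png"),cv2.imread("pics/top9.png")
df=cv2.absdiff(a,b).max(2)
for k,(x,y,w,h) in {'bottle':(178,178,40,40),'jar':(355,168,32,32),'syr':(414,204,24,74)}.items(): print(k,(df[y:y+h,x:x+w]>30).sum())
print(manip.hand_in())
```

```text
L ((588.3648071289062, 120.45429992675781), (18.465986251831055, 45.48542022705078), 75.12079620361328)
R ((543.00732421875, -53.56032943725586), (19.536602020263672, 44.98876190185547), 75.35755157470703)
bottle 0
jar 0
syr 0
the job is handed in; nothing more can be done
None
```

Both fasteners are turned clockwise to their stops and read as locked. The job is handed in at about 22 s of robot time.

- **How it was turned:** I set the shut fingertips in each slot, pressed with about 7 N, and turned until the reaction moment rose to 0.24–0.36 N·m. I then lifted straight out and moved the arm clear.
- **Left fastener:** after the first try its slot was about 9° short of square. Most likely it was dragged back when I reversed under load. I turned it again, and this time took the load off before backing out, as I then did on the right.
- **Last checks:** in the final top view the left slot is at -14.9° and the right at -14.6°. The panel is at about -14.7°, so both are square to the hinge within a degree. Wrist-camera edges on the right slot gave -14.1° and -15.9°, which averages to the same.
- **Panel:** it looks flush in the pictures, but I did not measure its height separately.
- **Bottle, jar and syringe:** the top view shows no pixel change at any of them.

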